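# Pin and clamp a heat-sink plate in the board vice

### The arm

A 6-joint arm with a two-finger parallel gripper is mounted at the origin on the work surface. World frame = base frame: x ahead of the robot, y to its left, z up, the work surface at z = 0. Lengths are in m, angles in rad, forces in N, time in s.
With the tool pointing down it reaches from about 0.325 to 0.775 m from the base axis. Payload 5.5 kg.
Tool frame: the origin (TCP) lies on the centre line of the jaws, within the pads' length; the fingertips stand bot.nose_length ahead of it and the grasp point (between the pads) lies 3 mm ahead of it (bot.nose_length is the distance from the TCP to the fingertips, in m); z points along the fingers, y is the line along which they close (so a half turn about z gives the same grasp; the last joint's range is limited). The gripper opens to 88 mm and grips with 3 to 60 N. Pads are 20 mm wide; open, the fingers measure 115 mm over their backs; the gripper's body (75 mm by 178 mm) begins 61 mm behind the grasp point.
Start: joints at [1.054, 0.091, 1.231, -0, 1.82, -0.057], TCP at [0.266, 0.538, 0.245] pointing down, gripper open.
Joint ranges: [-2.87, 2.87], [-0.86, 2.18], [0.17, 2.46], [-1.51, 4.65], [0.06, 2.69], [-2.65, 2.65]. Speed limits (rad/s): [2.57, 2.57, 3.01, 3.14, 3.14, 3.14].

### API

Orientations are given as [roll, pitch, yaw] about the fixed x, y, z axes, in that order (R = Rz(yaw) Ry(pitch) Rx(roll)).
In Python, from rig import read_state, eyes, bot gives the robot as it stands.
- The arm moves only by the tool move_arm, never from a script. Its argument "motion" is one flat list of numbers, 6 for each row, row after row: the shift along the world's x, y, z in units of 100 mm (1.0 is 100 mm), then the turn, a rotation vector about the world's x, y, z in units of 180 degrees (1.0 is 180 degrees). In form: [x, y, z, ax, ay, az, x, y, z, ax, ay, az, ...]. A call has 1 to 20 rows; each row shifts and turns the commanded pose from where the row before left it; what a row does not reach is not made up. A row lasts 1/12 s, in which the tool goes at most 41.7 mm and 7.16 degrees, less where a joint would pass 70% of its speed; a pose out of reach is approached as far as the arm can. A call with a number of a shift or a turn outside -1 to 1 is refused whole. A call with a gripper value outside its range is refused whole. "jaw" is the opening, from -1 (shut) to 1 (fully open), set as the call begins (left out, the last holds). The fingers move at their own pace and stop on an object; "newtons" is the grip in N (left out, the last holds). Time passes only in rows, so rows that do not move let the fingers close. It gives the time, the measured TCP pose, the force, the opening and the grip force at its end, in the units of the state.
- read_state(): the state, without advancing time (a new reading comes with each control period).
- eyes.camera(name): name is "scene" or "top"; returns a dict with "color" (420x560x3 uint8, red, green, blue), "range_z" (420x560 float32, m along the optical axis (not along the pixel's ray), 0 where there is no reading), "K" (3x3 intrinsics, pixels), "xyz" and "orientation" of the camera in the world. Camera axes: x right, y down, z forward; pixel columns grow to the right and rows downward; lengths in m; the calibration is good to about 2 mm. A picture is of the moment at which its call begins.
- bot.finish_job(): hands the job in; it is judged then, once.
The state is a dict: "time_s": time; "qpos": joint angles; "dq": joint speeds; "effort": joint torques, N m; "eef_pos": TCP position; "ee_rot": TCP orientation; "contact_force": force on the tool from outside, world axes, zero at the start; "ft_torque": the same for the moment, N m; "gripper_width": finger opening in m; "gripper_force": force on a finger pad.
Only numpy, scipy, OpenCV 4.12 (cv2) and the standard library are available. Lean on these libraries where they do the work, as an engineer would, in place of code of your own. Each camera call takes 0.05 s, during which the arm holds its last target. There are 200 camera calls.

### The job

Take the wider aluminium plate, the one with two holes, out of the rack, lay it flat on the blue mat and let go of it; then take it up again and lower it, lying flat, over the vice's two locating pins until it rests flush on the bed, and let go. Then wind the vice's handwheel clockwise (seen from above) until the jaw comes up tight against the end of the plate and the wheel stops, so that the plate is nipped. Leave the other plate in the rack and do not disturb the tin, the solder reel and the screwdriver.

Things in the scene. Friction and masses are not known exactly. Their poses are not given: they have to be found in the camera images.
- plate: aluminium plate, 110 x 60 x 8 mm, about 145 g, two 12 mm through holes on its long centre line, 35 mm either side of its centre; same either way round and either face up. Origin at its centre; x normal to its faces, y along its 60 mm width, z along its 110 mm length. Starts standing on a short end in one slot of the rack, z up, its top 118 mm above the table
- spare: the other plate in the rack, to be left: aluminium, 110 long x 40 wide x 8 mm, no holes; origin at its centre, axes like those of the plate
- rack: fixed black plastic rack, 112 (x) x 82 (y) x 36 mm high, with two slots across it at local x = -32 and +32 mm; each slot is 9.5 mm wide along x, 66 mm long along y, its floor 8 mm above the table. Origin under its centre, on the table
- mat: fixed blue silicone mat, 300 (x) x 170 (y) x 3 mm thick, lying between the rack and the vice; origin under its centre, on the table
- vice: fixed grey board vice, base 90 (x) x 310 (y, -70 to +240) x 14 mm; origin on the table under the bed's centre. Bed 40 (x) x 110 (y) mm, its top 40 mm above the table; on it two upright steel pins, 10 mm diameter, at local y = -35 and +35 mm, 15 mm tall, the last 5 mm tapered. The jaw slides along local -y to the bed
- nest (a point): point at the centre of the top of the vice's bed, midway between the pins; axes like those of the vice. A seated plate has its centre 4 mm above this point, its length along y and its ends at local y = -55 and +55 mm
- wheel_axis (a point): point on the handwheel's upright axis at the wheel's upper face, 86 mm above the table, 180 mm from the nest along local +y. The wheel is a black disc of 100 mm diameter, 10 mm thick
- crank_mid (a point): middle of the upright revolving crank handle that stands on the handwheel 38 mm from its axis: bare steel, 16 mm diameter, 44 mm tall, spanning 22 mm above and below this point (its foot is 2 mm above the wheel's face); it turns freely about its own axis, so it can be held from above with a fixed wrist and led round
- handwheel (a joint): angle of the handwheel, rad, growing clockwise seen from above; range 0 to 10.25; stiff enough to stay where it is left. A rack and pinion drives the jaw 8 mm per rad towards the bed
- jaw_slide (a joint): travel of the jaw, m, always 0.008 times the handwheel angle; at 0 the jaw is fully open with its face at local y = +125 mm, and it meets a seated plate's end at about 0.070 (0.069 to 0.072)
- jaw: dark steel jaw block, 50 (x) x 22 (y) mm, from 27 to 60 mm above the table, with the rack bar behind it running under the handwheel; origin below the middle of its front face, at table height; the face looks along local -y
- tin: flat brass-coloured flux tin, 68 mm diameter, 22 mm high, origin under its centre; leave it alone
- reel: solder reel, 56 mm diameter, 42 mm high, standing on its flange, origin under its centre; leave it alone
- driver: screwdriver 170 mm long lying on the table; leave it alone
Things that resemble listed ones, but are neither listed nor needed, are in the scene too. What is shaped like the plate but red is not meant.

How it is judged:
By the outcome, as a careful person would: the job done as asked, in the order asked, and still so for the second after the job is handed in, with the robot touching nothing.
It also fails if it takes over 72 s, if anything falls off the work surface, if the arm or the gripper's body presses on something with over 40 N, if the wrist force passes 120 N, or if a joint passes its speed limit or range.

## Working session

There is one attempt and no reset: what is moved stays moved. The work goes in short steps, Python scripts to look and compute and a tool call to move; the robot and the scene stay as the last step left them, time stands still between calls to the robot, and variables do not carry over. Pictures are saved under pics/ and viewed, at most 10 in all, crops included, and the job is handed in when it is done.

Besides the shell and the picture viewer there is one more tool, called after "Request:" as name(argument=value, ...), one argument or row to a line, values as JSON. move_arm: Moves the arm, as the interface text tells. Shifts and turns lie within -1 to 1; 1 stands for 100 mm of shift or 180 degrees of turn. Its arguments: {"type":"object","properties":{"motion":{"type":"array"},"jaw":{"type":"number"},"newtons":{"type":"number"}},"required":["motion"]}

```bash
mkdir -p pics
cat > h.py <<'E'
import numpy as np, cv2
from scipy.spatial.transform import Rotation as R
from rig import read_state, eyes, bot
def cam(n):
    c=eyes.camera(n); o=np.array(c["orientation"],float)
    c["R"]=o if o.shape==(3,3) else R.from_euler('xyz',o).as_matrix()
    c["t"]=np.array(c["xyz"]); return c
def pts(c):
    z=c["range_z"]; v,u=np.mgrid[:z.shape[0],:z.shape[1]]
    p=np.stack([u,v,np.ones_like(u)],-1)@np.linalg.inv(c["K"]).T*z[...,None]
    w=p@c["R"].T+c["t"]; w[z==0]=np.nan; return w
def ray(c,uv,h):
    d=c["R"]@np.linalg.inv(c["K"])@np.array([uv[0],uv[1],1.]); return c["t"]+d*(h-c["t"][2])/d[2]
E
python3 - <<'E'
from h import *
print(bot.nose_length, read_state())
for n in("top","scene"):
    c=cam(n); print(n,c["K"].tolist(),c["xyz"],c["orientation"])
    cv2.imwrite(f"pics/{n}0.png",cv2.resize(c["color"][...,::-1],(784,588)))
    np.savez(f"{n}0.npz",**{k:c[k] for k in("color","range_z","K","R","t")})
E
```

```text
0.022 {'time_s': 0.0, 'qpos': array([ 1.05426560e+00,  9.18432055e-02,  1.23188302e+00, -2.87484113e-05,
        1.81982649e+00, -5.67219045e-02]), 'dq': array([ 0.00089378,  0.00039064,  0.00070229,  0.00145331, -0.00136286,
        0.00105146]), 'effort': array([-5.07598288e-04, -4.46452332e+01, -4.06432450e+01,  6.96107978e-02,
        2.96545378e-02, -1.59619294e-04]), 'eef_pos': array([0.26615578, 0.53743959, 0.24351785]), 'ee_rot': array([-3.13963416e+00, -8.32883682e-05,  2.68177669e+00]), 'contact_force': array([ 0.18732483,  0.59884577, -0.24641151]), 'ft_torque': array([0.02223444, 0.0154675 , 0.0703716 ]), 'gripper_force': 0.0, 'gripper_width': 0.0876198891762399}
top [[379.5300292403232, 0.0, 274.6935430929747], [0.0, 379.5300292403232, 211.77311196296628], [0.0, 0.0, 1.0]] [ 0.43345967 -0.064594    1.29953878] [-3.03306144  0.02179658 -1.59071984]
scene [[474.8958817075144, 0.0, 279.13657272670616], [0.0, 474.8958817075144, 212.36516052877647], [0.0, 0.0, 1.0]] [1.22934925 0.35085307 0.97958176] [-2.44464502e+00 -1.25204312e-03  2.10907255e+00]
```

View pics/top0.png

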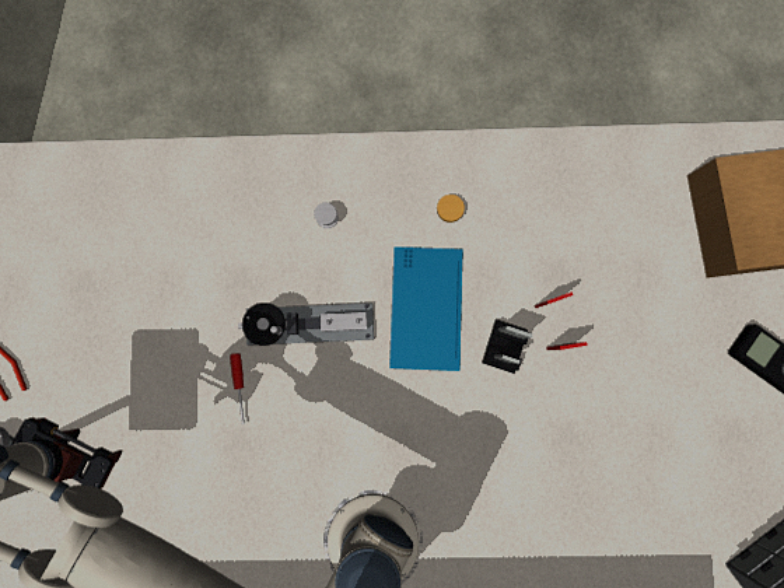

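View pics/scene0.png

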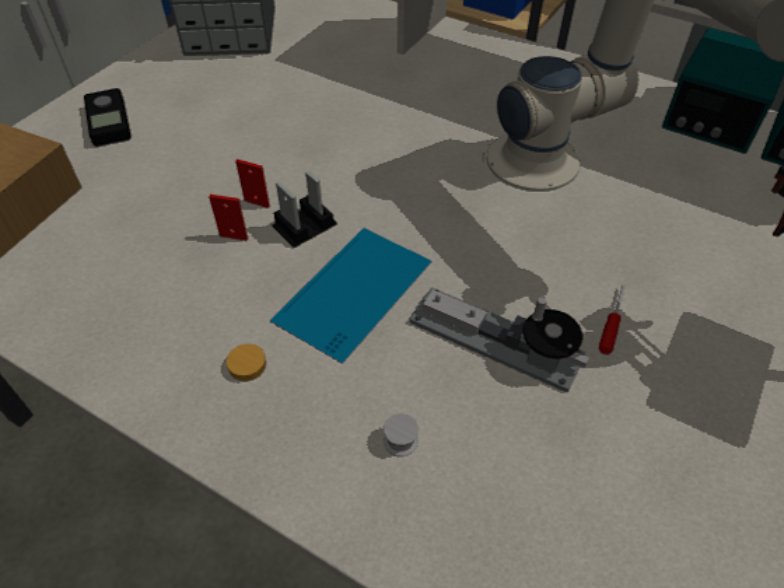

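The top view shows the rack at (507,345), mat (427,308), vice bed (343,321), wheel (264,324), tin (451,207), reel (326,213) and driver (238,385).
In the scene view, four things could be taken for the plate:
- Red plates at (252,183) and (228,217): decoys.
- Grey plate at (315,195): narrower, so the spare.
- Grey plate at (289,207): wider and with a hole, so my choice.

I'll check the choice in a crop and measure.

Run:
```python
from h import *
T=dict(np.load("top0.npz")); S=dict(np.load("scene0.npz"))
cv2.imwrite("pics/crop.png",cv2.resize(S["color"][100:185,180:255,::-1],None,fx=7,fy=7,interpolation=cv2.INTER_CUBIC))
cv2.imwrite("pics/vcrop.png",cv2.resize(T["color"][205:255,165:275,::-1],None,fx=7,fy=7,interpolation=cv2.INTER_CUBIC))
for nm,c in(("T",T),("S",S)):
    w=pts(c); hsv=cv2.cvtColor(c["color"],cv2.COLOR_RGB2HSV); x,y,z=w[...,0],w[...,1],w[...,2]
    reg=lambda x0,x1,y0,y1,z0,z1:(x>x0)&(x<x1)&(y>y0)&(y<y1)&(z>z0)&(z<z1)
    def show(l,m):
        m=m.astype(np.uint8);n,lab,st,ce=cv2.connectedComponentsWithStats(m)
        for i in range(1,n):
            if st[i,4]<6: continue
            q=w[lab==i]; vu=np.argwhere(lab==i)[:,::-1]
            r=cv2.minAreaRect((q[:,:2]*1000).astype(np.float32))
            print(nm,l,st[i,4],"px",ce[i].round(1),"mean",q.mean(0).round(4),"zmax",q[:,2].max().round(3),"rect",np.round(r[0],1),np.round(r[1],1),round(r[2],1))
    red=(hsv[...,1]>120)&((hsv[...,0]<12)|(hsv[...,0]>168))
    show("mat",(hsv[...,0]>90)&(hsv[...,0]<115)&(hsv[...,1]>150)&reg(.2,.7,-.3,.2,-.02,.05))
    show("platetops",reg(.2,.6,-.35,-.12,.09,.14)&~red)
    show("rack",reg(.2,.6,-.35,-.1,.025,.05)&~red&(hsv[...,2]<70))
    show("bed",reg(.3,.6,-.06,.16,.034,.048))
    show("wheel",reg(.3,.6,.08,.3,.076,.096))
    show("crank",reg(.3,.6,.08,.3,.11,.15))
```

```text
T mat 4220 px [304.4 220.5] mean [ 0.5436 -0.1402  0.0036] zmax 0.015 rect [ 545.8 -140.3] [168.5 297. ] 86.4
T platetops 56 px [367.4 235.8] mean [ 0.4816 -0.3276  0.1139] zmax 0.123 rect [ 482.  -328.6] [45.2  7.7] 71.0
T platetops 45 px [363.6 256. ] mean [ 0.4196 -0.3129  0.115 ] zmax 0.123 rect [ 419.7 -313.9] [39.4  7.7] 70.3
T rack 100 px [359.2 237. ] mean [ 0.4816 -0.3177  0.0358] zmax 0.042 rect [ 483.5 -325.4] [60.2 29.1] 70.5
T rack 148 px [357.1 255.8] mean [ 0.42   -0.3081  0.0366] zmax 0.049 rect [ 419.6 -313.5] [80.6 28.9] 70.2
T bed 379 px [245.1 229.1] mean [0.5154 0.0598 0.0406] zmax 0.048 rect [515.6  60.1] [ 40.  107.7] 0.4
T wheel 717 px [187.5 230.7] mean [0.5111 0.2407 0.0868] zmax 0.096 rect [511.  240.1] [97.4 97.2] 64.0
T crank 27 px [195.8 235. ] mean [0.4947 0.2043 0.1283] zmax 0.135 rect [494.6 205.5] [15.1 12.6] 88.5
S mat 5183 px [250.5 209.7] mean [ 0.5552 -0.1389  0.0027] zmax 0.01 rect [ 545.7 -139.8] [171.2 302.2] 86.6
S platetops 97 px [223.5 129.4] mean [ 0.4217 -0.3118  0.1076] zmax 0.122 rect [ 419.3 -314.9] [45.2  9.1] 69.7
S platetops 106 px [206.3 140.5] mean [ 0.4846 -0.3251  0.1082] zmax 0.121 rect [ 482.7 -327.5] [44.2 10.3] 73.0
S rack 194 px [226.4 150.3] mean [ 0.4267 -0.306   0.0353] zmax 0.05 rect [ 420.6 -312.9] [83.6 31.7] 70.0
S rack 155 px [210.4 162. ] mean [ 0.4899 -0.3169  0.0354] zmax 0.049 rect [ 484.4 -321. ] [54.1 32.2] 71.2
S bed 557 px [325.1 220.7] mean [0.5168 0.0626 0.0395] zmax 0.048 rect [514.9  61.1] [ 44.  109.8] 1.1
S wheel 1154 px [394.9 238.5] mean [0.5152 0.2423 0.0859] zmax 0.096 rect [511.8 241.3] [ 96.8 100.5] 52.6
S crank 68 px [386.3 217.1] mean [0.4986 0.2065 0.1246] zmax 0.135 rect [497.  206.1] [15.3 15.3] 56.0
```

View pics/crop.png

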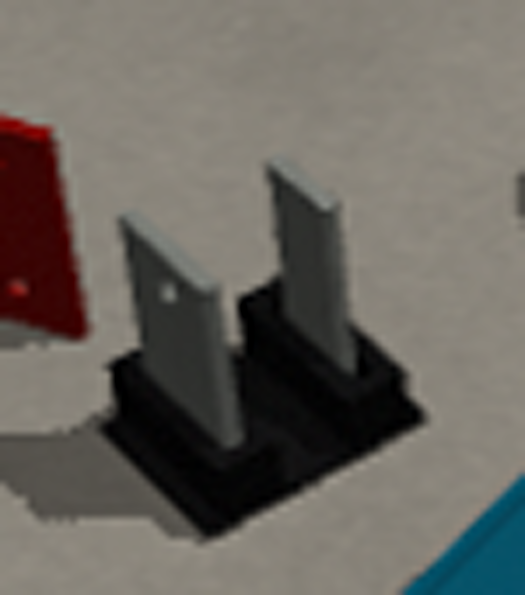

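View pics/vcrop.png

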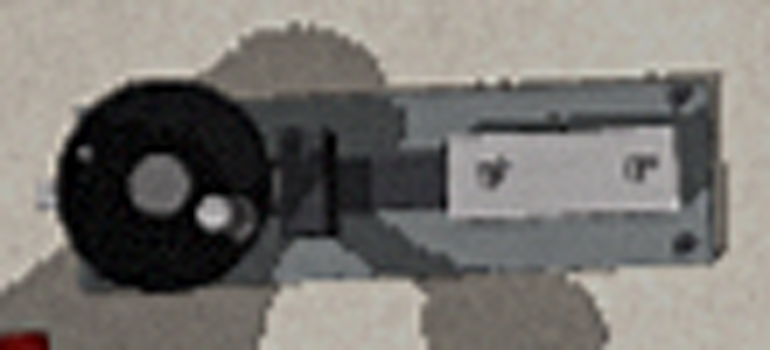

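The crop confirms it: the left plate in the scene view (world about 0.48, -0.33) is wider and has a hole, and the other is the narrow spare. The vice crop shows two pins on the bed, the jaw fully open, and the crank at the lower right of the wheel. My y limit cut the plate mask short, so I'll refine that.

Run:
```python
from h import *
print([a for a in dir(bot) if a[0]!='_'])
for nm in("top","scene"):
    c=dict(np.load(nm+"0.npz")); w=pts(c); hsv=cv2.cvtColor(c["color"],cv2.COLOR_RGB2HSV); x,y,z=w[...,0],w[...,1],w[...,2]
    reg=(x>.3)&(x<.65)&(y>-.55)&(y<-.2)
    red=(hsv[...,1]>120)&((hsv[...,0]<12)|(hsv[...,0]>168))
    for l,m in(("plate",reg&(z>.1)&(z<.14)&~red),("red",reg&red&(z>.01))):
        n,lab,st,ce=cv2.connectedComponentsWithStats(m.astype(np.uint8))
        for i in range(1,n):
            if st[i,4]<8: continue
            q=w[lab==i]; r=cv2.minAreaRect((q[:,:2]*1000).astype(np.float32))
            print(nm,l,st[i,4],ce[i].round(),q[:,2].max().round(3),np.round(r[0],1),np.round(r[1],1),round(r[2],1))
    # pins: dark/bright points above the bed
    m=(x>.49)&(x<.54)&(y>0)&(y<.12)&(z>.049)&(z<.062)
    n,lab,st,ce=cv2.connectedComponentsWithStats(m.astype(np.uint8))
    for i in range(1,n):
        if st[i,4]>1: print(nm,"pin",st[i,4],ce[i],w[lab==i].mean(0).round(4))
    b=(x>.3)&(x<.62)&(y>-.03)&(y<.32)&(z>.008)&(z<.02)
    q=w[b]; print(nm,"base",cv2.minAreaRect((q[:,:2]*1000).astype(np.float32)))
```

```text
['IKError', 'finish_job', 'nose_length']
top plate 62 [370. 236.] 0.123 [ 479.8 -334.9] [58.6  7.6] 70.5
top plate 40 [364. 256.] 0.123 [ 419.7 -313.9] [39.4  7.7] 70.3
top red 58 [396. 214.] 0.115 [ 552.7 -430.7] [ 6.9 59.3] 17.2
top red 74 [405. 247.] 0.115 [ 446.3 -454.5] [ 7.8 60.6] 8.1
top pin 7 [234.         229.28571429] [0.5148 0.0952 0.0528]
top pin 5 [255.2 228.4] [0.5162 0.0251 0.0533]
top base ((458.54638671875, 156.12832641601562), (279.895263671875, 344.38775634765625), 6.22431755065918)
scene plate 71 [223. 128.] 0.122 [ 419.2 -315.3] [44.3  9.1] 69.7
scene plate 104 [204. 138.] 0.121 [ 479. -336.] [63.1 10.6] 69.7
scene red 489 [180. 129.] 0.113 [ 446.9 -454.3] [13.5 62.9] 9.6
scene red 549 [163. 153.] 0.116 [ 552.8 -431.7] [17.1 62.1] 18.1
scene pin 11 [312.81818182 211.81818182] [0.5165 0.0266 0.0521]
scene pin 10 [337.5 222.2] [0.5148 0.0957 0.0522]
scene base ((434.7041931152344, 154.18443298339844), (254.23648071289062, 334.7387390136719), 2.6761221885681152)
```

Request:
move_arm(
  motion=[0.06, -0.352, 0, 0, 0, 0.0018, 0.06, -0.352, 0, 0, 0, 0.0018, 0.06, -0.352, 0, 0, 0, 0.0018, 0.06, -0.352, 0, 0, 0, 0.0018, 0.06, -0.352, 0, 0, 0, 0.0018, 0.06, -0.352, 0, 0, 0, 0.0018, 0.06, -0.352, 0, 0, 0, 0.0018, 0.06, -0.352, 0, 0, 0, 0.0018, 0.06, -0.352, 0, 0, 0, 0.0018, 0.06, -0.352, 0, 0, 0, 0.0018, 0.06, -0.352, 0, 0, 0, 0.0018, 0.06, -0.352, 0, 0, 0, 0.0018, 0.06, -0.352, 0, 0, 0, 0.0018, 0.06, -0.352, 0, 0, 0, 0.0018, 0.06, -0.352, 0, 0, 0, 0.0018, 0.06, -0.352, 0, 0, 0, 0.0018, 0.06, -0.352, 0, 0, 0, 0.0018, 0.06, -0.352, 0, 0, 0, 0.0018, 0.06, -0.352, 0, 0, 0, 0.0018, 0.06, -0.352, 0, 0, 0, 0.0018],
  jaw=1,
)

```text
time_s: 1.77
eef_pos: [0.386, -0.1682, 0.2443]
ee_rot: [3.141, -0.0, 2.795]
contact_force: [-0.2, 0.3, 0.0]
gripper_width: 0.0879
gripper_force: 0.0
```

Request:
move_arm(
  motion=[0.02, -0.174, 0, -0.0106, -0.0294, 0, 0.02, -0.174, 0, -0.0106, -0.0294, 0, 0.02, -0.174, 0, -0.0106, -0.0294, 0, 0.02, -0.174, 0, -0.0106, -0.0294, 0, 0.02, -0.174, 0, -0.0106, -0.0294, 0, 0.02, -0.174, 0, -0.0106, -0.0294, 0, 0.02, -0.174, 0, -0.0106, -0.0294, 0, 0.02, -0.174, 0, -0.0106, -0.0294, 0, 0, 0, 0, 0, 0, 0],
)

```text
time_s: 2.52
eef_pos: [0.4002, -0.3073, 0.2405]
ee_rot: [3.138, 0.785, 2.788]
contact_force: [0.0, 0.9, -1.7]
gripper_width: 0.088
gripper_force: 0.0
```

Run:
```python
from h import *
s=read_state(); r=R.from_euler('xyz',s["ee_rot"]).as_matrix(); p=s["eef_pos"]
print(p,s["qpos"].round(3)); print("x",r[:,0].round(3),"y",r[:,1].round(3),"z",r[:,2].round(3))
P=np.array([.4795,-.3352,.102]); print("to TCP goal",(P-.016*r[:,2]-p).round(4))
```

```text
[ 0.4001547  -0.30726929  0.24052621] [-1.012 -0.823  2.113  0.481  1.224 -2.247]
x [-0.664  0.245 -0.707] y [0.344 0.939 0.002] z [ 0.664 -0.242 -0.707]
to TCP goal [ 0.0687 -0.0241 -0.1272]
```

Request:
move_arm(
  motion=[0.0572, -0.02, -0.106, 0, 0, 0, 0.0572, -0.02, -0.106, 0, 0, 0, 0.0572, -0.02, -0.106, 0, 0, 0, 0.0572, -0.02, -0.106, 0, 0, 0, 0.0572, -0.02, -0.106, 0, 0, 0, 0.0572, -0.02, -0.106, 0, 0, 0, 0.0572, -0.02, -0.106, 0, 0, 0, 0.0572, -0.02, -0.106, 0, 0, 0, 0.0572, -0.02, -0.106, 0, 0, 0, 0.0572, -0.02, -0.106, 0, 0, 0, 0.0572, -0.02, -0.106, 0, 0, 0, 0.0572, -0.02, -0.106, 0, 0, 0, 0, 0, 0, 0, 0, 0, 0, 0, 0, 0, 0, 0],
)

```text
time_s: 3.68
eef_pos: [0.4712, -0.3284, 0.1166]
ee_rot: [3.139, 0.782, 2.795]
contact_force: [-0.3, 0.5, -0.6]
gripper_width: 0.0877
gripper_force: 0.0
```

Run:
```python
from h import *
s=read_state(); r=R.from_euler('xyz',s["ee_rot"]).as_matrix(); p=s["eef_pos"]
print(p,s["qpos"].round(3),s["contact_force"]); print("y",r[:,1].round(3),"z",r[:,2].round(3))
P=np.array([.4795,-.3352,.102]); print("to TCP goal",(P-.016*r[:,2]-p).round(4))
c=cam("scene"); cv2.imwrite("pics/g1.png",cv2.resize(c["color"][60:200,150:300,::-1],None,fx=4,fy=4,interpolation=cv2.INTER_CUBIC))
```

```text
[ 0.47119945 -0.32841654  0.11661122] [-0.875 -0.56   2.18   0.485  0.874 -2.29 ] [-0.25540264  0.54458146 -0.56695304]
y [0.338 0.941 0.002] z [ 0.664 -0.237 -0.709]
to TCP goal [-0.0023 -0.003  -0.0033]
```

View pics/g1.png

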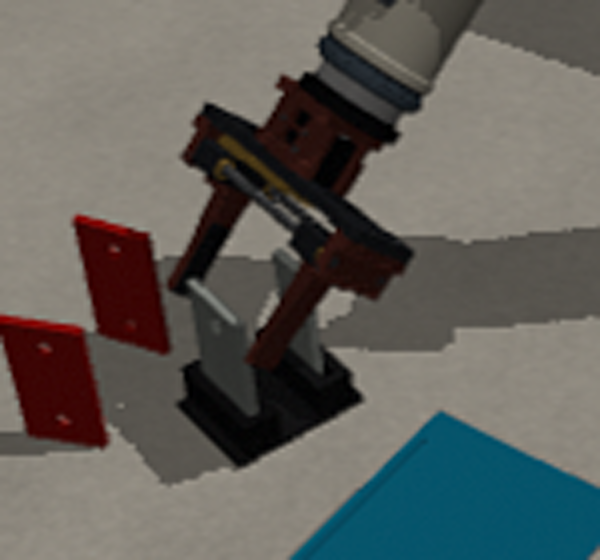

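The picture shows the two fingers straddling the wide plate's top edges near crop pixels (185,285) and (262,355), clear of the spare and the red plates. I'll close now.

Request:
move_arm(
  motion=[-0.01, -0.015, -0.015, 0, 0, 0, -0.01, -0.015, -0.015, 0, 0, 0, 0, 0, 0, 0, 0, 0, 0, 0, 0, 0, 0, 0, 0, 0, 0, 0, 0, 0, 0, 0, 0, 0, 0, 0, 0, 0, 0, 0, 0, 0, 0, 0, 0, 0, 0, 0, 0, 0, 0, 0, 0, 0],
  jaw=-1,
  newtons=50,
)

```text
time_s: 4.48
eef_pos: [0.469, -0.3327, 0.1148]
ee_rot: [-3.142, 0.786, 2.795]
contact_force: [-1.0, -1.9, 1.7]
gripper_width: 0.0592
gripper_force: 50.0
```

Request:
move_arm(
  motion=[0, 0, 0.05, 0, 0, 0, 0, 0, 0.08, 0, 0, 0, 0, 0, 0.1, 0, 0, 0, 0, 0, 0.1, 0, 0, 0, 0, 0, 0.1, 0, 0, 0, 0, 0, 0.1, 0, 0, 0, 0, 0, 0.1, 0, 0, 0, 0, 0, 0.1, 0, 0, 0, 0, 0, 0.1, 0, 0, 0, 0, 0, 0.1, 0, 0, 0, 0, 0, 0.1, 0, 0, 0, 0, 0, 0.1, 0, 0, 0, 0, 0, 0, 0, 0, 0],
)

```text
time_s: 5.57
eef_pos: [0.4694, -0.3331, 0.231]
ee_rot: [-3.14, 0.789, 2.796]
contact_force: [-0.4, 0.2, -0.5]
gripper_width: 0.0597
gripper_force: 50.0
```

Run:
```python
from h import *
s=read_state();print(s["qpos"].round(3),s["gripper_width"],s["gripper_force"],s["contact_force"])
c=cam("scene"); cv2.imwrite("pics/g2.png",cv2.resize(c["color"][20:220,120:400,::-1],None,fx=2.8,fy=2.8,interpolation=cv2.INTER_CUBIC))
```

```text
[-0.886 -0.604  2.007  0.429  1.066 -2.188] 0.05965570129773514 49.96423780918121 [-0.35546938  0.19586365 -0.46918099]
```

View pics/g2.png

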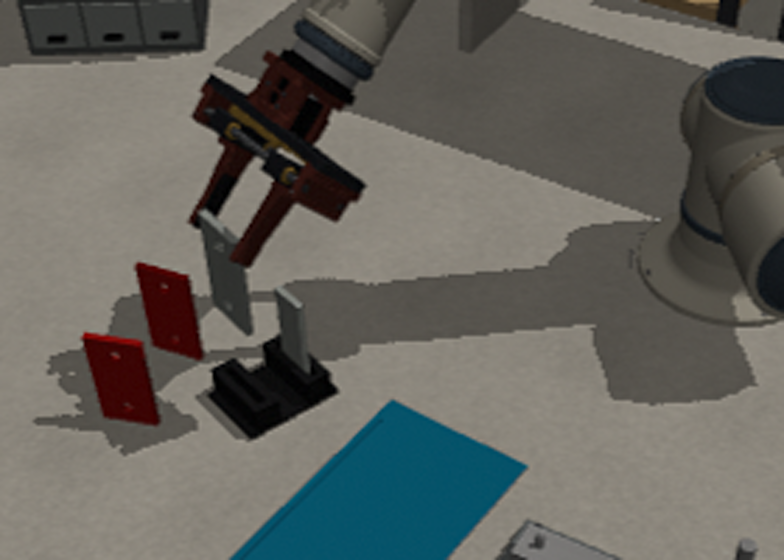

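The plate hangs in the grip, upright and clear, and the spare is undisturbed in the rack. Next I'll turn it towards flat and carry it over the mat.

Request:
move_arm(
  motion=[0.079, 0.126, 0, 0.0123, 0.0342, 0, 0.079, 0.126, 0, 0.0123, 0.0342, 0, 0.079, 0.126, 0, 0.0123, 0.0342, 0, 0.079, 0.126, 0, 0.0123, 0.0342, 0, 0.079, 0.126, 0, 0.0123, 0.0342, 0, 0.079, 0.126, 0, 0.0123, 0.0342, 0, 0.079, 0.126, 0, 0.0123, 0.0342, 0, 0.079, 0.126, 0, 0.0123, 0.0342, 0, 0.079, 0.126, 0, 0.0123, 0.0342, 0, 0.079, 0.126, 0, 0.0123, 0.0342, 0, 0.079, 0.126, 0, 0.0123, 0.0342, 0, 0.079, 0.126, 0, 0.0123, 0.0342, 0, 0.079, 0.126, 0, 0.0123, 0.0342, 0, 0.079, 0.126, 0, 0, 0, 0, 0, 0, 0, 0, 0, 0, 0, 0, 0, 0, 0, 0],
)

```text
time_s: 6.95
eef_pos: [0.58, -0.1559, 0.2258]
ee_rot: [-3.14, -0.7, 2.796]
contact_force: [-0.1, -0.1, -1.3]
gripper_width: 0.0599
gripper_force: 50.0
```

```bash
cat > st.py <<'E'
from h import *
s=read_state(); r=R.from_euler('xyz',s["ee_rot"]).as_matrix()
print(s["time_s"],s["eef_pos"].round(4),s["qpos"].round(3),s["contact_force"].round(1),s["gripper_width"]); print("y",r[:,1].round(3),"z",r[:,2].round(3))
E
python3 st.py
python3 - <<'E'
from h import *
c=cam("scene"); w=pts(c); hsv=cv2.cvtColor(c["color"],cv2.COLOR_RGB2HSV)
cv2.imwrite("pics/g3.png",cv2.resize(c["color"][60:270,120:400,::-1],None,fx=2.8,fy=2.8,interpolation=cv2.INTER_CUBIC))
E
```

```text
6.95 [ 0.58   -0.1559  0.2258] [-0.325  0.716  0.616  0.019  2.509 -1.54 ] [-0.1 -0.1 -1.3] 0.059895204005652514
y [ 0.338  0.941 -0.001] z [-0.607  0.217 -0.765]
```

View pics/g3.png

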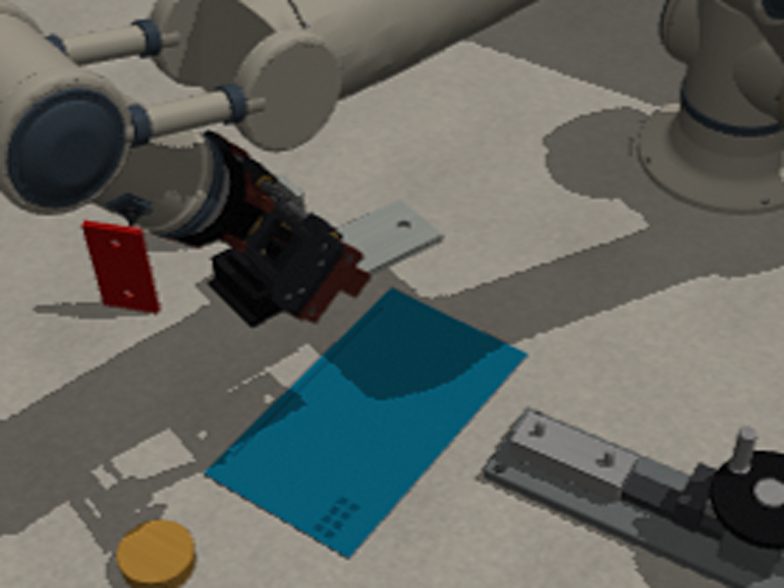

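The plate is nearly flat, held at its outer end, and the mat below it is clear. Lowering.

Request:
move_arm(
  motion=[0, 0, -0.155, 0, 0, 0, 0, 0, -0.155, 0, 0, 0, 0, 0, -0.155, 0, 0, 0, 0, 0, -0.155, 0, 0, 0, 0, 0, -0.155, 0, 0, 0, 0, 0, -0.155, 0, 0, 0, 0, 0, -0.155, 0, 0, 0, 0, 0, -0.155, 0, 0, 0, 0, 0, -0.155, 0, 0, 0, 0, 0, -0.155, 0, 0, 0, 0, 0, -0.155, 0, 0, 0, 0, 0, -0.14, 0, 0, 0, 0, 0, 0, 0, 0, 0, 0, 0, 0, 0, 0, 0],
)

```text
time_s: 8.17
eef_pos: [0.5789, -0.1559, 0.0417]
ee_rot: [-3.14, -0.702, 2.795]
contact_force: [-0.7, -0.5, -1.1]
gripper_width: 0.0599
gripper_force: 50.0
```

```bash
python3 st.py
python3 - <<'E'
from h import *
c=cam("top"); w=pts(c); x,y,z=w[...,0],w[...,1],w[...,2]
hsv=cv2.cvtColor(c["color"],cv2.COLOR_RGB2HSV)
m=(x>.46)&(x<.58)&(y>-.22)&(y<-.07)&(z<.06)&(hsv[...,1]<70)&(hsv[...,2]>50)
q=w[m]; print(len(q)); 
if len(q)>10:
    A=np.c_[q[:,:2],np.ones(len(q))]; k=np.linalg.lstsq(A,q[:,2],rcond=None)[0]; print("plane",k.round(3),q.min(0).round(3),q.max(0).round(3))
E
```

```text
8.1667 [ 0.5789 -0.1559  0.0417] [-0.326  0.768  0.869  0.015  2.206 -1.546] [-0.7 -0.5 -1.1] 0.05986087824422515
y [ 0.339  0.941 -0.001] z [-0.608  0.218 -0.764]
1
```

Request:
move_arm(
  motion=[0, 0, -0.03, 0, 0, 0, 0, 0, -0.03, 0, 0, 0, 0, 0, -0.03, 0, 0, 0, 0, 0, -0.015, 0, 0, 0, 0, 0, 0, 0, 0, 0],
)

```text
time_s: 8.63
eef_pos: [0.5794, -0.1561, 0.032]
ee_rot: [-3.14, -0.699, 2.795]
contact_force: [-0.6, 0.5, -1.2]
gripper_width: 0.0596
gripper_force: 50.0
```

Request:
move_arm(
  motion=[0, 0, -0.01, 0, 0, 0, 0, 0, -0.01, 0, 0, 0, 0, 0, 0, 0, 0, 0],
)

```text
time_s: 8.88
eef_pos: [0.5795, -0.1561, 0.0303]
ee_rot: [-3.14, -0.699, 2.795]
contact_force: [-0.7, -0.6, -1.1]
gripper_width: 0.0595
gripper_force: 50.0
```

Request:
move_arm(
  motion=[0, 0, -0.01, 0, 0, 0, 0, 0, -0.005, 0, 0, 0, 0, 0, 0, 0, 0, 0],
)

```text
time_s: 9.13
eef_pos: [0.5795, -0.1561, 0.0288]
ee_rot: [-3.14, -0.699, 2.795]
contact_force: [-0.2, 0.2, -2.2]
gripper_width: 0.0596
gripper_force: 50.0
```

Request:
move_arm(
  motion=[0, 0, 0, 0, 0, 0, 0, 0, 0, 0, 0, 0, 0, 0, 0, 0, 0, 0, 0, 0, 0, 0, 0, 0, 0, 0, 0, 0, 0, 0, 0, 0, 0, 0, 0, 0],
  jaw=1,
)

```text
time_s: 9.63
eef_pos: [0.5795, -0.1561, 0.029]
ee_rot: [-3.14, -0.699, 2.795]
contact_force: [0.5, 0.9, 0.4]
gripper_width: 0.0872
gripper_force: 0.0
```

Request:
move_arm(
  motion=[0.03, -0.01, 0.06, 0, 0, 0, 0.03, -0.01, 0.1, 0, 0, 0, 0.03, -0.01, 0.15, 0, 0, 0, 0, 0, 0.2, -0.0124, -0.0344, 0, -0.03, 0, 0.2, -0.0124, -0.0344, 0, -0.1, 0, 0.2, -0.0124, -0.0344, 0, -0.1, 0, 0.2, -0.0124, -0.0344, 0, -0.1, 0, 0.1, -0.0124, -0.0344, 0, -0.1, 0, 0, -0.0129, -0.0359, 0, -0.2, 0, 0, 0, 0, 0, -0.2, 0, 0, 0, 0, 0, -0.3, 0, 0, 0, 0, 0, -0.3, 0, 0, 0, 0, 0],
)

```text
time_s: 10.72
eef_pos: [0.4446, -0.159, 0.1515]
ee_rot: [-3.14, -0.003, 2.795]
contact_force: [0.4, -0.1, 0.5]
gripper_width: 0.088
gripper_force: 0.0
```

```bash
python3 st.py
cat > pl.py <<'E'
from h import *
for n in("top","scene"):
    c=cam(n); w=pts(c); x,y,z=w[...,0],w[...,1],w[...,2]; hsv=cv2.cvtColor(c["color"],cv2.COLOR_RGB2HSV)
    m=((x>.44)&(x<.65)&(y>-.27)&(y<-.02)&(z>-.01)&(z<.03)&(hsv[...,1]<90)&(hsv[...,2]>50)).astype(np.uint8)
    k,lab,st,ce=cv2.connectedComponentsWithStats(m)
    for i in range(1,k):
        if st[i,4]<60: continue
        cs=cv2.findContours((lab==i).astype(np.uint8),cv2.RETR_EXTERNAL,cv2.CHAIN_APPROX_NONE)[0][0][:,0]
        q=np.array([ray(c,p,.011)[:2] for p in cs],np.float32)*1000; r=cv2.minAreaRect(q)
        print(n,st[i],np.round(r[0],1),np.round(r[1],1),round(r[2],1),"z",np.nanmedian(z[lab==i]).round(4),np.nanpercentile(z[lab==i],[5,95]).round(4))
    cv2.imwrite(f"pics/m_{n}.png",cv2.resize(c["color"][...,::-1],(784,588)))
E
python3 pl.py
```

```text
10.7167 [ 0.4446 -0.159   0.1515] [-4.150e-01 -2.540e-01  1.722e+00 -1.000e-03  1.677e+00 -1.639e+00] [ 0.4 -0.1  0.5] 0.08797856844030358
y [ 0.339  0.941 -0.001] z [-0.003 -0.    -1.   ]
top [329 189  14  43 494] [ 576.6 -246.6] [ 43.9 143.9] 87.8 z 0.0005 [-0.0041  0.0047]
top [269 191  12  61 614] [543.7 -37.9] [ 37.8 205.2] 88.8 z 0.0009 [-0.0034  0.005 ]
top [294 206  24  23 263] [ 548.  -143.9] [61.2 80.1] 70.2 z 0.0117 [0.0068 0.016 ]
scene [192 166  57  53 846] [ 551.5 -241.6] [ 45.6 210.4] 88.0 z -0.0001 [-0.0035  0.0029]
scene [233 186  45  34 737] [ 535.3 -137.5] [ 64.9 113.3] 70.7 z 0.0104 [0.0062 0.0137]
scene [257 196  52  57 866] [553.4 -31.4] [ 41.6 207.9] 86.7 z -0.0002 [-0.0032  0.0032]
```

View pics/m_scene.png

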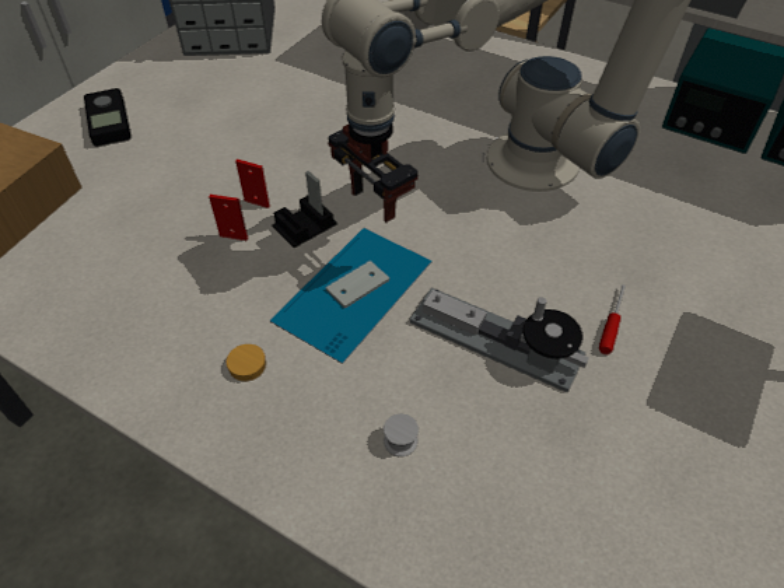

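The plate lies flat on the mat at (357,284) with its holes at (343,291) and (372,273), and the rack still holds the spare. I'll locate the holes more precisely.

Run:
```python
from h import *
c=cam("scene"); hsv=cv2.cvtColor(c["color"],cv2.COLOR_RGB2HSV)
# grey plate blob at u233..278 v186..220; holes = non-bright inside
g=c["color"][180:226,225:285].astype(int); 
m=((hsv[...,1]<90)&(hsv[...,2]>100)).astype(np.uint8)[180:226,225:285]
cs,h=cv2.findContours(m,cv2.RETR_CCOMP,cv2.CHAIN_APPROX_NONE)
k=max(range(len(cs)),key=lambda i:cv2.contourArea(cs[i])if h[0][i][3]<0 else 0)
H=[]
for i in range(len(cs)):
    if h[0][i][3]>=0 and cv2.contourArea(cs[i])>3:
        f=np.zeros_like(m); cv2.drawContours(f,cs,i,1,-1); f&=1-m
        v,u=np.nonzero(f); v0=255-hsv[180:226,225:285,2][v,u].astype(float)
        p=ray(c,(np.average(u,weights=v0)+225,np.average(v,weights=v0)+180),.011); H.append(p); print(len(u),p.round(4))
H=np.array(H); d=H[0]-H[1]; print(H.mean(0).round(4),np.linalg.norm(d),np.degrees(np.arctan2(d[1],d[0])))
```

```text
13 [ 0.5659 -0.1509  0.011 ]
11 [ 0.4989 -0.1279  0.011 ]
[ 0.5324 -0.1394  0.011 ] 0.07084073246152299 -18.9547774048726
```

Request:
move_arm(
  motion=[0.224, 0.051, 0, 0, 0, 0, 0.224, 0.051, 0, 0, 0, 0, 0.223, 0.051, 0, 0, 0, 0, 0.223, 0.052, 0, 0, 0, 0, 0, 0, -0.2, 0, 0, 0, 0, 0, -0.25, 0, 0, 0, 0, 0, -0.25, 0, 0, 0, 0, 0, -0.25, 0, 0, 0, 0, 0, -0.15, 0, 0, 0, 0, 0, -0.08, 0, 0, 0, 0, 0, 0, 0, 0, 0, 0, 0, 0, 0, 0, 0],
)

```text
time_s: 11.87
eef_pos: [0.5358, -0.1387, 0.0326]
ee_rot: [-3.141, -0.004, 2.795]
contact_force: [0.2, 0.4, -0.2]
gripper_width: 0.0875
gripper_force: 0.0
```

```bash
python3 st.py
```

```text
11.8667 [ 0.5358 -0.1387  0.0326] [-3.140e-01  3.500e-02  1.668e+00 -1.000e-03  1.443e+00 -1.539e+00] [ 0.2  0.4 -0.2] 0.08753334515032402
y [ 0.34   0.941 -0.001] z [-0.004  0.001 -1.   ]
```

Request:
move_arm(
  motion=[-0.008, 0, -0.02, 0, 0, 0, -0.007, 0, -0.02, 0, 0, 0, 0, 0, -0.02, 0, 0, 0, 0, 0, 0, 0, 0, 0, 0, 0, 0, 0, 0, 0],
)

```text
time_s: 12.28
eef_pos: [0.5335, -0.1386, 0.0262]
ee_rot: [-3.141, -0.004, 2.795]
contact_force: [0.8, 0.3, -0.3]
gripper_width: 0.088
gripper_force: 0.0
```

Request:
move_arm(
  motion=[0, 0, 0, 0, 0, 0, 0, 0, 0, 0, 0, 0, 0, 0, 0, 0, 0, 0, 0, 0, 0, 0, 0, 0, 0, 0, 0, 0, 0, 0, 0, 0, 0, 0, 0, 0],
  jaw=-1,
  newtons=45,
)

```text
time_s: 12.78
eef_pos: [0.5334, -0.1387, 0.026]
ee_rot: [-3.141, -0.005, 2.795]
contact_force: [-0.6, -0.5, -0.4]
gripper_width: 0.0593
gripper_force: 45.0
```

Request:
move_arm(
  motion=[0, 0, 0.1, 0, 0, 0, 0, 0, 0.15, 0, 0, 0, 0, 0, 0.15, 0, 0, 0, 0, 0, 0.15, 0, 0, 0, 0, 0, 0.15, 0, 0, 0, 0, 0, 0.15, 0, 0, 0, 0, 0, 0.15, 0, 0, 0, -0.015, 0.18, 0, 0, 0, -0.0348, -0.015, 0.18, 0, 0, 0, -0.0348, -0.015, 0.18, 0, 0, 0, -0.0348, -0.015, 0.18, 0, 0, 0, -0.0348, -0.015, 0.18, 0, 0, 0, -0.0348, -0.015, 0.18, 0, 0, 0, -0.0348, -0.015, 0.18, 0, 0, 0, -0.0348, -0.015, 0.18, 0, 0, 0, -0.0348, -0.015, 0.18, 0, 0, 0, -0.0348, -0.015, 0.18, 0, 0, 0, -0.0348, -0.015, 0.19, 0, 0, 0, -0.0348, 0, 0, 0, 0, 0, 0, 0, 0, 0, 0, 0, 0],
)

```text
time_s: 14.45
eef_pos: [0.5168, 0.061, 0.1263]
ee_rot: [-3.141, -0.004, 1.596]
contact_force: [0.2, -0.7, -2.7]
gripper_width: 0.0591
gripper_force: 45.0
```

```bash
python3 st.py
cat > hp.py <<'E'
from h import *
# plate ends and holes of the held plate
for n in("scene","top"):
    c=cam(n); w=pts(c); x,y,z=w[...,0],w[...,1],w[...,2]; h=read_state()["eef_pos"][2]-.026+.011
    m=(x>.46)&(x<.57)&(y>-.03)&(y<.15)&(abs(z-h)<.006)
    q=w[m]
    if m.sum()>20:
        r=cv2.minAreaRect((q[:,:2]*1000).astype(np.float32)); print(n,m.sum(),"h",round(h,4),np.round(r[0],1),np.round(r[1],1),round(r[2],2),"zmed",np.median(q[:,2]).round(4))
    cv2.imwrite(f"pics/h_{n}.png",cv2.resize(c["color"][150:290,270:450,::-1] if n=="scene" else c["color"][180:270,160:290,::-1],None,fx=4,fy=4,interpolation=cv2.INTER_CUBIC))
    np.savez(f"h_{n}.npz",**{k:c[k] for k in("color","range_z","K","R","t")})
E
python3 hp.py
```

```text
14.45 [0.5168 0.061  0.1263] [ 0.049 -0.115  1.644  0.004  1.613  0.024] [ 0.2 -0.7 -2.7] 0.059149964441334545
y [ 1.     0.026 -0.001] z [-0.001  0.004 -1.   ]
scene 503 h 0.1113 [517.9  64. ] [109.1  79.7] 88.25 zmed 0.1109
top 53 h 0.1112 [519.3  15. ] [56.5 15.5] 2.17 zmed 0.1119
```

View pics/h_scene.png

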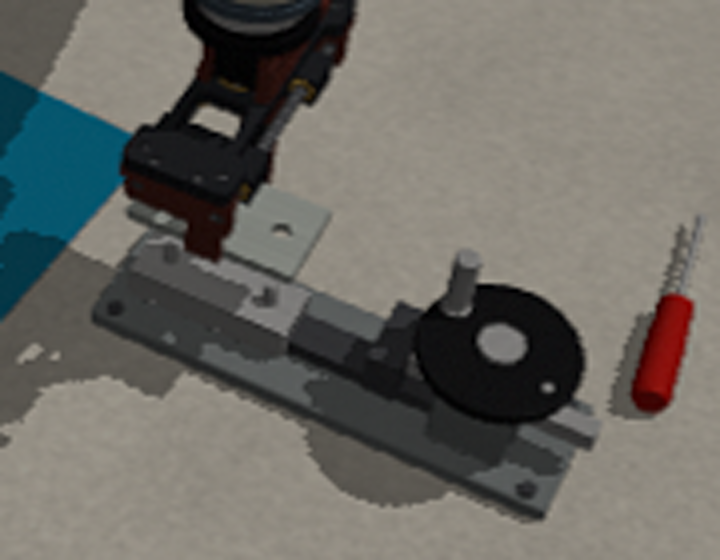

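The held plate sits over the bed and its +y hole is visible at crop (281,230). Next I'll measure that hole and the plate's ends.

Run:
```python
from h import *
c=dict(np.load("h_scene.npz")); H=.1105
im=c["color"].astype(int); g=im.mean(2)
# scan world-grid through plane z=H: grey level map around hole and the +y end
M=lambda x,y,z=H:(lambda p:(p[:2]/p[2]))(c["K"]@(c["R"].T@(np.array([x,y,z])-c["t"])))
xs=np.arange(.475,.565,.0015); ys=np.arange(.06,.135,.0015)
P=np.array([[M(x,y) for y in ys] for x in xs],np.float32)
G=cv2.remap(g.astype(np.float32),P[...,0],P[...,1],cv2.INTER_LINEAR)
print("size",G.shape); 
# hole
sub=(xs[:,None]>.5)&(xs[:,None]<.53)&(ys>.083)&(ys<.112); bg=np.median(G[sub]); wt=np.clip(bg-15-G,0,None)*sub
print("hole",(wt.sum(1)@xs/wt.sum()).round(4),(wt.sum(0)@ys/wt.sum()).round(4),"bg",bg,"area mm2",(wt>0).sum()*2.25)
# +y end and x edges profiles
for x in(.495,.505,.53,.538):
    i=np.argmin(abs(xs-x)); d=np.diff(G[i]); print("end x",x,[(ys[j].round(4)+.00075,round(float(d[j]))) for j in np.argsort(-abs(d))[:3] if ys[j]>.1])
for y in(.082,.108):
    j=np.argmin(abs(ys-y)); d=np.diff(G[:,j]); print("edge y",y,[((xs[i]+.00075).round(4),round(float(d[i]))) for i in np.argsort(-abs(d))[:5]])
# pins/bed with the same camera at start
c0=dict(np.load("scene0.npz")); g0=c0["color"].astype(int).mean(2).astype(np.float32)
xs=np.arange(.49,.542,.002); ys=np.arange(-.005,.125,.002)
c=c0; P=np.array([[M(x,y,.04) for y in ys] for x in xs],np.float32); B=cv2.remap(g0,P[...,0],P[...,1],cv2.INTER_LINEAR)
for x in(.502,.53):
    d=np.diff(B[np.argmin(abs(xs-x))]); print("bed ends",x,[((ys[j]+.001).round(4),round(float(d[j]))) for j in np.argsort(-abs(d))[:4]])
for n in("scene","top"):
    c=dict(np.load(n+"0.npz")); w=pts(c); x,y,z=w[...,0],w[...,1],w[...,2]
    m=(z>.036)&(z<.044)&(x>.48)&(x<.55)&(y>-.01)&(y<.13); cs=np.argwhere(m)[:,::-1]
    q=np.array([ray(c,p,.04)[:2] for p in cs],np.float32)*1000; print(n,cv2.minAreaRect(q))
```

```text
size (60, 51)
hole 0.513 0.0956 bg 126.3151 area mm2 103.5
end x 0.495 []
end x 0.505 []
end x 0.53 []
end x 0.538 []
edge y 0.082 [(np.float64(0.5463), -28), (np.float64(0.5523), 25), (np.float64(0.5448), -23), (np.float64(0.5538), 20), (np.float64(0.5478), -14)]
edge y 0.108 [(np.float64(0.5448), -31), (np.float64(0.5463), -23), (np.float64(0.5508), 21), (np.float64(0.5583), -20), (np.float64(0.5523), 18)]
bed ends 0.502 [(np.float64(0.0), -24), (np.float64(0.114), -19), (np.float64(0.006), 15), (np.float64(-0.002), -12)]
bed ends 0.53 [(np.float64(0.116), -37), (np.float64(-0.002), -34), (np.float64(0.006), 29), (np.float64(0.0), -24)]
scene ((516.6404418945312, 61.31778335571289), (43.95009231567383, 110.28465270996094), 1.307297706604004)
top ((515.7646484375, 60.22905349731445), (106.86688995361328, 39.990020751953125), 89.08261108398438)
```

View pics/h_top.png

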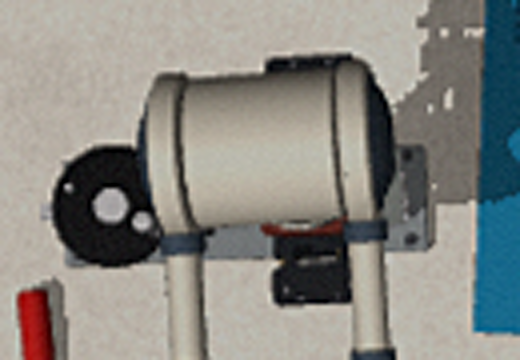

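The top view is blocked by the wrist. From the scene view the hole is at y=0.0956 and the pin at 0.0955, and x agrees within about 1 mm. I'll nudge x by -0.5 mm and lower.

Request:
move_arm(
  motion=[-0.005, 0, -0.08, 0, 0, 0, 0, 0, -0.1, 0, 0, 0, 0, 0, -0.1, 0, 0, 0, 0, 0, -0.1, 0, 0, 0, 0, 0, -0.06, 0, 0, 0, 0, 0, 0, 0, 0, 0, 0, 0, 0, 0, 0, 0],
)

```text
time_s: 15.13
eef_pos: [0.516, 0.0603, 0.0811]
ee_rot: [-3.139, -0.005, 1.592]
contact_force: [-0.6, 0.4, -1.8]
gripper_width: 0.0595
gripper_force: 45.0
```

```bash
cat > hole.py <<'E'
from h import *
c=cam("scene"); s=read_state(); H=s["eef_pos"][2]-.0155
M=lambda x,y,z=H:(lambda p:(p[:2]/p[2]))(c["K"]@(c["R"].T@(np.array([x,y,z])-c["t"])))
xs=np.arange(.475,.565,.001); ys=np.arange(.06,.135,.001)
P=np.array([[M(x,y) for y in ys] for x in xs],np.float32)
G=cv2.remap(c["color"].astype(np.float32).mean(2),P[...,0],P[...,1],cv2.INTER_LINEAR)
cv2.imwrite("pics/rect%d.png"%(s["time_s"]*100),cv2.resize(G,None,fx=7,fy=7,interpolation=cv2.INTER_CUBIC))
sub=(xs[:,None]>.5)&(xs[:,None]<.53)&(ys>.083)&(ys<.112); bg=np.median(G[sub]); wt=(G<bg-15)*sub
print("H",H,"hole",(wt.sum(1)@xs/wt.sum()).round(4),(wt.sum(0)@ys/wt.sum()).round(4),bg,wt.sum())
E
python3 st.py; python3 hole.py; ls pics
```

```text
15.1333 [0.516  0.0603 0.0811] [ 0.048 -0.094  1.706  0.005  1.532  0.026] [-0.6  0.4 -1.8] 0.05947609657383264
y [ 1.     0.022 -0.002] z [-0.003  0.005 -1.   ]
H 0.06638957407621773 hole 0.5151 0.096 125.416664 139
crop.png
g1.png
g2.png
g3.png
h_scene.png
h_top.png
m_scene.png
m_top.png
rect1518.png
scene0.png
top0.png
vcrop.png[ WARN:0@1.273] global loadsave.cpp:1063 imwrite_ Unsupported depth image for selected encoder is fallbacked to CV_8U.
```

Request:
move_arm(
  motion=[0, 0, -0.02, 0, 0, 0, 0, 0, -0.02, 0, 0, 0, 0, 0, -0.01, 0, 0, 0, 0, 0, 0, 0, 0, 0],
)

```text
time_s: 15.52
eef_pos: [0.5164, 0.0604, 0.0768]
ee_rot: [-3.141, -0.005, 1.592]
contact_force: [0.0, 0.2, -1.6]
gripper_width: 0.0592
gripper_force: 45.0
```

Request:
move_arm(
  motion=[0, 0, -0.01, 0, 0, 0, 0, 0, -0.01, 0, 0, 0, 0, 0, 0, 0, 0, 0],
)

```text
time_s: 15.77
eef_pos: [0.5163, 0.0603, 0.0749]
ee_rot: [-3.141, -0.004, 1.592]
contact_force: [-0.4, -1.4, -0.1]
gripper_width: 0.0593
gripper_force: 45.0
```

Request:
move_arm(
  motion=[0, 0, -0.01, 0, 0, 0, 0, 0, -0.01, 0, 0, 0, 0, 0, 0, 0, 0, 0],
)

```text
time_s: 16.02
eef_pos: [0.5163, 0.0602, 0.0737]
ee_rot: [-3.14, -0.004, 1.592]
contact_force: [-3.6, -0.2, 4.1]
gripper_width: 0.0596
gripper_force: 45.0
```

Request:
move_arm(
  motion=[0, 0, -0.01, 0, 0, 0, 0, 0, -0.01, 0, 0, 0, 0, 0, 0, 0, 0, 0],
)

```text
time_s: 16.27
eef_pos: [0.5163, 0.0601, 0.0733]
ee_rot: [-3.141, -0.004, 1.592]
contact_force: [-8.1, -1.7, 11.9]
gripper_width: 0.0593
gripper_force: 45.0
```

Force along -x and +z means the holes ride the tapers and the plate needs to go to -x. Easing up and shifting.

Request:
move_arm(
  motion=[-0.006, 0, 0.015, 0, 0, 0, -0.006, 0, 0, 0, 0, 0, 0, 0, -0.01, 0, 0, 0, 0, 0, 0, 0, 0, 0],
)

```text
time_s: 16.6
eef_pos: [0.5149, 0.0601, 0.0707]
ee_rot: [-3.14, -0.004, 1.592]
contact_force: [-0.2, -1.6, -0.9]
gripper_width: 0.0596
gripper_force: 45.0
```

Request:
move_arm(
  motion=[0, 0, -0.01, 0, 0, 0, 0, 0, -0.01, 0, 0, 0, 0, 0, 0, 0, 0, 0],
)

```text
time_s: 16.85
eef_pos: [0.5148, 0.0602, 0.0686]
ee_rot: [-3.139, -0.004, 1.592]
contact_force: [-3.0, -2.3, -0.4]
gripper_width: 0.0595
gripper_force: 45.0
```

Run:
```python
from h import *
s=read_state(); print(s["ft_torque"],s["contact_force"],s["eef_pos"])
```

```text
[-0.67075554  0.45434028 -0.07581265] [-3.02177719 -2.34822111 -0.42197378] [0.51478956 0.06015701 0.06864992]
```

Request:
move_arm(
  motion=[-0.004, -0.002, -0.01, 0, 0, 0, 0, 0, -0.01, 0, 0, 0, 0, 0, -0.01, 0, 0, 0, 0, 0, 0, 0, 0, 0],
)

```text
time_s: 17.18
eef_pos: [0.5147, 0.0601, 0.0661]
ee_rot: [-3.14, -0.004, 1.592]
contact_force: [-2.3, -3.2, 0.4]
gripper_width: 0.0593
gripper_force: 45.0
```

Request:
move_arm(
  motion=[0, 0, -0.01, 0, 0, 0, 0, 0, -0.01, 0, 0, 0, 0, 0, 0, 0, 0, 0],
)

```text
time_s: 17.43
eef_pos: [0.5147, 0.0601, 0.0642]
ee_rot: [-3.14, -0.004, 1.592]
contact_force: [-2.9, -3.8, 0.3]
gripper_width: 0.0598
gripper_force: 45.0
```

Request:
move_arm(
  motion=[0, -0.003, -0.01, 0, 0, 0, 0, 0, -0.005, 0, 0, 0, 0, 0, 0, 0, 0, 0],
)

```text
time_s: 17.68
eef_pos: [0.5148, 0.06, 0.063]
ee_rot: [-3.141, -0.005, 1.592]
contact_force: [-2.6, -2.7, 2.4]
gripper_width: 0.0598
gripper_force: 45.0
```

Request:
move_arm(
  motion=[0, 0, -0.007, 0, 0, 0, 0, 0, 0, 0, 0, 0],
)

```text
time_s: 17.85
eef_pos: [0.5148, 0.06, 0.063]
ee_rot: [-3.141, -0.005, 1.592]
contact_force: [-4.5, -3.1, 4.9]
gripper_width: 0.0592
gripper_force: 45.0
```

Contact on the bed is at the expected height. I'll release, rise and check that the plate is seated.

Request:
move_arm(
  motion=[0, 0, 0, 0, 0, 0, 0, 0, 0, 0, 0, 0, 0, 0, 0, 0, 0, 0, 0, 0, 0, 0, 0, 0, 0, 0, 0, 0, 0, 0],
  jaw=1,
)

```text
time_s: 18.27
eef_pos: [0.5149, 0.0602, 0.0621]
ee_rot: [-3.141, -0.005, 1.593]
contact_force: [0.1, 0.4, -0.7]
gripper_width: 0.087
gripper_force: 0.0
```

Request:
move_arm(
  motion=[0, 0, 0.05, 0, 0, 0, 0, 0, 0.1, 0, 0, 0, 0, 0, 0.2, 0, 0, 0, 0, 0, 0.3, 0, 0, 0, 0, 0, 0.3, 0, 0, 0, 0, 0, 0.3, 0, 0, 0, -0.3, -0.2, 0, 0, 0, 0, -0.3, -0.2, 0, 0, 0, 0, -0.3, -0.2, 0, 0, 0, 0, 0, 0, 0, 0, 0, 0],
)

```text
time_s: 19.1
eef_pos: [0.4217, -0.0021, 0.1888]
ee_rot: [3.141, -0.003, 1.59]
contact_force: [0.7, 0.4, 0.8]
gripper_width: 0.088
gripper_force: 0.0
```

```bash
python3 st.py
cat > seat.py <<'E'
from h import *
for n in("scene","top"):
    c=cam(n); w=pts(c); x,y,z=w[...,0],w[...,1],w[...,2]
    m=(x>.47)&(x<.56)&(y>-.01)&(y<.125)&(z>.042)&(z<.056)
    q=w[m]
    if m.sum()<30: continue
    r=cv2.minAreaRect((q[:,:2]*1000).astype(np.float32)); k=np.linalg.lstsq(np.c_[q[:,0]-.515,q[:,1]-.06,np.ones(len(q))],q[:,2],rcond=None)[0]
    print(n,m.sum(),np.round(r[0],1),np.round(r[1],1),round(r[2],1),"slopes,z",k.round(4))
    for l,a in(("crank",(x>.43)&(x<.6)&(y>.15)&(y<.32)&(z>.115)&(z<.14)),("wheel",(x>.43)&(x<.6)&(y>.16)&(y<.32)&(z>.08)&(z<.092)),("jaw",(x>.48)&(x<.55)&(y>.11)&(y<.2)&(z>.056)&(z<.064))):
        if a.sum()>3:
            r=cv2.minAreaRect((w[a][:,:2]*1000).astype(np.float32)); print("  ",l,a.sum(),np.round(r[0],1),np.round(r[1],1),round(r[2],1),w[a].min(0).round(4),w[a].max(0).round(3))
E
python3 seat.py
```

```text
19.1 [ 0.4217 -0.0021  0.1888] [-0.088 -0.404  1.774  0.003  1.772 -0.107] [0.7 0.4 0.8] 0.08801459424077307
y [1.   0.02 0.  ] z [ 0.     0.003 -1.   ]
scene 859 [515.1  61.7] [ 64.1 111.1] 2.2 slopes,z [-0.0119 -0.0052  0.0476]
   crank 56 [495.7 206. ] [15.3 15.5] 66.8 [0.4881 0.1978 0.1151] [0.504 0.213 0.135]
   wheel 1108 [511.6 241.3] [ 97.5 100.4] 54.9 [0.4611 0.1918 0.08  ] [0.561 0.29  0.092]
   jaw 138 [512.5 180.4] [52.6 22.6] 1.4 [0.4861 0.1694 0.0561] [0.539 0.192 0.064]
top 355 [517.4  62.3] [ 57.6 108. ] 1.1 slopes,z [ 0.0104 -0.003   0.0485]
   crank 25 [494.7 205.6] [14.2 12.4] 89.9 [0.4884 0.1985 0.1188] [0.501 0.213 0.135]
   wheel 679 [510.6 239.7] [96.7 96.8] 88.9 [0.4621 0.1913 0.08  ] [0.559 0.288 0.092]
   jaw 90 [512.3 180. ] [20.6 49.5] 89.9 [0.4876 0.1698 0.0564] [0.537 0.19  0.064]
```

The plate sits with its top at 0.048 m, flat on the bed and centred. Next is the crank at (0.4952, 0.2062), with the wheel axis at (0.5116, 0.2405).

Request:
move_arm(
  motion=[0.092, 0.26, 0, 0, 0, 0, 0.092, 0.26, 0, 0, 0, 0, 0.092, 0.26, 0, 0, 0, 0, 0.092, 0.26, 0, 0, 0, 0, 0.092, 0.26, 0, 0, 0, 0, 0.092, 0.26, 0, 0, 0, 0, 0.092, 0.26, 0, 0, 0, 0, 0.091, 0.263, 0, 0, 0, 0, 0, 0, -0.15, 0, 0, 0, 0, 0, -0.2, 0, 0, 0, 0, 0, 0, 0, 0, 0, 0, 0, 0, 0, 0, 0],
  jaw=0.5,
)

```text
time_s: 20.2
eef_pos: [0.498, 0.2088, 0.1511]
ee_rot: [-3.138, -0.004, 1.593]
contact_force: [0.1, 0.2, 0.1]
gripper_width: 0.0659
gripper_force: 0.0
```

```bash
python3 st.py
python3 - <<'E'
from h import *
c=dict(np.load("top0.npz")); w=pts(c); m=np.hypot(w[...,0]-.5115,w[...,1]-.2405)<.012; print("hub z",np.percentile(w[m][:,2],[10,50,90]).round(4))
E
```

```text
20.2 [0.498  0.2088 0.1511] [ 0.331 -0.067  1.555  0.005  1.656  0.309] [0.1 0.2 0.1] 0.06594206667841547
y [ 1.     0.022 -0.004] z [-0.004  0.004 -1.   ]
hub z [0.0889 0.0917 0.0946]
```

Request:
move_arm(
  motion=[-0.014, -0.014, -0.1, 0, 0, 0, -0.014, -0.012, -0.12, 0, 0, 0, 0, 0, -0.1, 0, 0, 0, 0, 0, 0, 0, 0, 0, 0, 0, 0, 0, 0, 0],
)

```text
time_s: 20.62
eef_pos: [0.495, 0.2052, 0.1193]
ee_rot: [-3.139, -0.004, 1.592]
contact_force: [-0.8, -0.3, -0.0]
gripper_width: 0.0659
gripper_force: 0.0
```

Request:
move_arm(
  motion=[0, 0, 0, 0, 0, 0, 0, 0, 0, 0, 0, 0, 0, 0, 0, 0, 0, 0, 0, 0, 0, 0, 0, 0, 0, 0, 0, 0, 0, 0, 0, 0, 0, 0, 0, 0, 0, 0, 0, 0, 0, 0, 0, 0, 0, 0, 0, 0],
  jaw=-1,
  newtons=50,
)

```text
time_s: 21.28
eef_pos: [0.4954, 0.2056, 0.1203]
ee_rot: [-3.14, -0.005, 1.592]
contact_force: [-2.9, -0.7, 0.6]
gripper_width: 0.0163
gripper_force: 1.1
```

```bash
python3 st.py
python3 - <<'E'
import numpy as np
# 15 deg clockwise steps from phi0, r=38 mm, in units of 100 mm
a=np.radians(-115.6-15*np.arange(0,41)); d=np.diff(np.c_[.38*np.cos(a),.38*np.sin(a)],axis=0).round(3)
for i in range(24): print(i,d[i].tolist())
E
```

```text
21.2833 [0.4954 0.2056 0.1203] [ 0.327 -0.07   1.612  0.005  1.598  0.306] [-2.9 -0.7  0.6] 0.01625145526394924
y [ 1.     0.022 -0.001] z [-0.001  0.005 -1.   ]
0 [-0.083, 0.054]
1 [-0.066, 0.074]
2 [-0.045, 0.088]
3 [-0.02, 0.097]
4 [0.005, 0.099]
5 [0.031, 0.094]
6 [0.054, 0.083]
7 [0.074, 0.066]
8 [0.088, 0.045]
9 [0.097, 0.02]
10 [0.099, -0.005]
11 [0.094, -0.031]
12 [0.083, -0.054]
13 [0.066, -0.074]
14 [0.045, -0.088]
15 [0.02, -0.097]
16 [-0.005, -0.099]
17 [-0.031, -0.094]
18 [-0.054, -0.083]
19 [-0.074, -0.066]
20 [-0.088, -0.045]
21 [-0.097, -0.02]
22 [-0.099, 0.005]
23 [-0.094, 0.031]
```

Request:
move_arm(
  motion=[-0.083, 0.054, 0, 0, 0, 0, -0.066, 0.074, 0, 0, 0, 0, -0.045, 0.088, 0, 0, 0, 0, -0.02, 0.097, 0, 0, 0, 0, 0, 0, 0, 0, 0, 0],
)

```text
time_s: 21.7
eef_pos: [0.4722, 0.2383, 0.1202]
ee_rot: [-3.138, -0.005, 1.594]
contact_force: [-6.1, 1.2, 2.9]
gripper_width: 0.0153
gripper_force: 50.0
```

```bash
python3 st.py; python3 seat.py
```

```text
21.7 [0.4722 0.2383 0.1202] [ 0.399 -0.088  1.63   0.006  1.601  0.376] [-6.1  1.2  2.9] 0.015282866768583805
y [ 1.     0.023 -0.004] z [-0.004  0.005 -1.   ]
scene 859 [514.8  61.1] [ 65.  111.9] 2.4 slopes,z [-0.0114 -0.0008  0.0476]
   wheel 1051 [515.6 241. ] [89.4 98.2] 5.9 [0.4682 0.1915 0.08  ] [0.561 0.29  0.092]
   jaw 151 [511.8 171.6] [52.6 22.1] 1.2 [0.4854 0.1603 0.0561] [0.538 0.183 0.063]
top 595 [516.   61.4] [ 60.  110.5] 1.1 slopes,z [0.0045 0.0027 0.0485]
   wheel 342 [518.2 224.8] [93.2 64.4] 30.8 [0.465  0.1909 0.0803] [0.558 0.274 0.092]
   jaw 95 [512.2 173.8] [25.4 50.1] 84.2 [0.4877 0.1606 0.0562] [0.537 0.187 0.064]
```

The jaw moved 8.4 mm for 60°, as it should. Continuing for 300°.

Request:
move_arm(
  motion=[0.002, 0.099, 0, 0, 0, 0, 0.029, 0.094, 0, 0, 0, 0, 0.054, 0.083, 0, 0, 0, 0, 0.074, 0.066, 0, 0, 0, 0, 0.088, 0.045, 0, 0, 0, 0, 0.097, 0.02, 0, 0, 0, 0, 0.099, -0.005, 0, 0, 0, 0, 0.094, -0.031, 0, 0, 0, 0, 0.083, -0.054, 0, 0, 0, 0, 0.066, -0.074, 0, 0, 0, 0, 0.045, -0.088, 0, 0, 0, 0, 0.02, -0.097, 0, 0, 0, 0, -0.005, -0.099, 0, 0, 0, 0, -0.031, -0.094, 0, 0, 0, 0, -0.054, -0.083, 0, 0, 0, 0, -0.074, -0.066, 0, 0, 0, 0, -0.088, -0.045, 0, 0, 0, 0, -0.097, -0.02, 0, 0, 0, 0, -0.099, 0.005, 0, 0, 0, 0, -0.094, 0.031, 0, 0, 0, 0],
)

```text
time_s: 23.47
eef_pos: [0.496, 0.2052, 0.1203]
ee_rot: [3.139, -0.006, 1.591]
contact_force: [4.6, 3.4, -2.7]
gripper_width: 0.0152
gripper_force: 50.0
```

```bash
python3 st.py; python3 seat.py
python3 - <<'E'
import numpy as np
a=np.radians(-115.6-360-15*np.arange(0,11)); print(np.c_[.5116+.038*np.cos(a),.2405+.038*np.sin(a)].round(4)[[0,8,9,10]])
E
```

```text
23.4667 [0.496  0.2052 0.1203] [ 0.326 -0.072  1.614  0.005  1.595  0.306] [ 4.6  3.4 -2.7] 0.015171759138190275
y [1.    0.021 0.002] z [ 0.002  0.006 -1.   ]
scene 862 [514.   64.6] [ 66.9 118.3] 2.0 slopes,z [-0.003   0.0008  0.0476]
   wheel 1040 [513.  242.6] [92.6 99.4] 49.0 [0.4605 0.1919 0.08  ] [0.561 0.29  0.092]
   jaw 149 [512.9 130.9] [54.  22.7] 0.8 [0.486  0.1197 0.056 ] [0.54  0.143 0.064]
top 616 [516.1  65.8] [ 60.1 118.7] 1.5 slopes,z [-0.0006  0.0017  0.0485]
   wheel 28 [523.7 200.1] [61.2 13.8] 16.0 [0.4932 0.1904 0.0801] [0.552 0.214 0.092]
   jaw 84 [514.3 130.4] [20.7 49.4] 89.6 [0.4896 0.12   0.0561] [0.539 0.141 0.064]
[[0.4952 0.2062]
 [0.4901 0.2719]
 [0.499  0.2763]
 [0.5087 0.2784]]
```

Request:
move_arm(
  motion=[-0.083, 0.054, 0, 0, 0, 0, -0.066, 0.074, 0, 0, 0, 0, -0.045, 0.088, 0, 0, 0, 0, -0.02, 0.097, 0, 0, 0, 0, 0.005, 0.099, 0, 0, 0, 0, 0.031, 0.094, 0, 0, 0, 0, 0.054, 0.083, 0, 0, 0, 0, 0.074, 0.066, 0, 0, 0, 0, 0, 0, 0, 0, 0, 0],
)

```text
time_s: 24.32
eef_pos: [0.4903, 0.2723, 0.12]
ee_rot: [-3.14, -0.005, 1.593]
contact_force: [0.5, 0.4, 0.3]
gripper_width: 0.0005
gripper_force: 0.0
```

Request:
move_arm(
  motion=[0.03, 0.017, 0, 0, 0, 0, 0.03, 0.015, 0, 0, 0, 0, 0, 0, 0, 0, 0, 0],
)

```text
time_s: 24.57
eef_pos: [0.4961, 0.2746, 0.1202]
ee_rot: [-3.141, -0.005, 1.593]
contact_force: [-0.7, 0.1, -1.1]
gripper_width: 0.0003
gripper_force: 0.0
```

The crank slipped out: the gripper width is 0. I'll rise, open and locate it.

Request:
move_arm(
  motion=[0, 0, 0.2, 0, 0, 0, 0, 0, 0.3, 0, 0, 0, -0.3, -0.3, 0.3, 0, 0, 0, -0.4, -0.1, 0, 0, 0, 0, -0.4, -0.1, 0, 0, 0, 0, -0.3, 0, 0, 0, 0, 0, 0, 0, 0, 0, 0, 0],
  jaw=0.5,
)

```text
time_s: 25.15
eef_pos: [0.3583, 0.23, 0.1952]
ee_rot: [-3.141, -0.006, 1.594]
contact_force: [1.1, -0.9, -0.1]
gripper_width: 0.0438
gripper_force: 0.0
```

```bash
python3 st.py; python3 seat.py
```

```text
25.15 [0.3583 0.23   0.1952] [ 0.486 -0.394  1.755  0.006  1.778  0.465] [ 1.1 -0.9 -0.1] 0.04375033578239218
y [ 1.     0.023 -0.   ] z [-0.     0.006 -1.   ]
scene 849 [514.6  64. ] [ 66.1 120.1] 2.1 slopes,z [-0.0056  0.0015  0.0477]
   crank 52 [480.3 220.9] [14.2 12.9] 47.2 [0.4714 0.2132 0.1172] [0.488 0.228 0.135]
   wheel 1101 [512.  241.5] [97.4 99. ] 31.3 [0.4597 0.1916 0.0802] [0.56  0.29  0.092]
   jaw 145 [512.4 125.5] [52.6 22.2] 1.5 [0.4863 0.1143 0.0561] [0.539 0.137 0.063]
top 597 [515.6  65.3] [118.9  59.9] 89.6 slopes,z [ 0.0106 -0.0017  0.0486]
   crank 25 [478.9 219.3] [13.  13.5] 22.8 [0.4731 0.2124 0.1172] [0.486 0.227 0.136]
   wheel 682 [511.  239.9] [97.5 96.7] 63.0 [0.462  0.1903 0.0802] [0.559 0.288 0.092]
   jaw 88 [514.3 125.9] [49.7 23. ] 1.1 [0.4896 0.1142 0.056 ] [0.539 0.137 0.064]
```

The crank is at (0.4795, 0.2200), 392° on from where I started. The jaw face is at y≈0.114, against the plate's end, so the wheel must have started part-wound and stalled when the jaw touched. I'll regrip with the fingers closing along the tangent and confirm that it's tight.

Request:
move_arm(
  motion=[0.135, -0.011, 0, 0, 0, -0.0362, 0.135, -0.011, 0, 0, 0, -0.0362, 0.135, -0.011, 0, 0, 0, -0.0362, 0.135, -0.011, 0, 0, 0, -0.0362, 0.135, -0.011, 0, 0, 0, -0.0362, 0.135, -0.011, 0, 0, 0, -0.0362, 0.135, -0.011, 0, 0, 0, -0.0362, 0.135, -0.011, 0, 0, 0, -0.0362, 0.13, -0.011, 0, 0, 0, -0.0362, 0, 0, -0.1, 0, 0, 0, 0, 0, -0.1, 0, 0, 0, 0, 0, 0, 0, 0, 0, 0, 0, 0, 0, 0, 0],
)

```text
time_s: 26.33
eef_pos: [0.4821, 0.2202, 0.1725]
ee_rot: [-3.14, -0.002, 0.571]
contact_force: [-0.7, -0.7, -0.2]
gripper_width: 0.0661
gripper_force: 0.0
```

```bash
python3 st.py
```

```text
26.3333 [0.4821 0.2202 0.1725] [ 0.363 -0.101  1.55   0.002  1.692  1.363] [-0.7 -0.7 -0.2] 0.06605437018766543
y [ 0.541 -0.841 -0.002] z [ 0.     0.002 -1.   ]
```

Request:
move_arm(
  motion=[-0.013, 0, -0.15, 0, 0, 0, -0.013, 0, -0.2, 0, 0, 0, 0, 0, -0.18, 0, 0, 0, 0, 0, 0, 0, 0, 0],
)

```text
time_s: 26.67
eef_pos: [0.4782, 0.2199, 0.1175]
ee_rot: [-3.139, 0.001, 0.571]
contact_force: [-1.0, 0.1, -0.5]
gripper_width: 0.0658
gripper_force: 0.0
```

Request:
move_arm(
  motion=[0, 0, 0, 0, 0, 0, 0, 0, 0, 0, 0, 0, 0, 0, 0, 0, 0, 0, 0, 0, 0, 0, 0, 0, 0, 0, 0, 0, 0, 0, 0, 0, 0, 0, 0, 0, 0, 0, 0, 0, 0, 0, 0, 0, 0, 0, 0, 0],
  jaw=-1,
  newtons=50,
)

```text
time_s: 27.33
eef_pos: [0.4804, 0.2204, 0.1214]
ee_rot: [-3.141, -0.005, 0.569]
contact_force: [-2.1, 3.4, 1.8]
gripper_width: 0.0162
gripper_force: 1.6
```

```bash
python3 st.py
```

```text
27.3333 [0.4804 0.2204 0.1214] [ 0.365 -0.095  1.634  0.002  1.598  1.367] [-2.1  3.4  1.8] 0.016201737977200828
y [ 0.539 -0.843 -0.001] z [ 0.003  0.003 -1.   ]
```

Request:
move_arm(
  motion=[0, 0, 0, 0, 0, 0, 0, 0, 0, 0, 0, 0, -0.008, 0.013, 0, 0, 0, 0, 0, 0, 0, 0, 0, 0, 0, 0, 0, 0, 0, 0],
)

```text
time_s: 27.75
eef_pos: [0.4799, 0.2212, 0.1214]
ee_rot: [3.141, -0.005, 0.568]
contact_force: [1.6, -2.9, 0.8]
gripper_width: 0.0152
gripper_force: 50.0
```

Request:
move_arm(
  motion=[-0.008, 0.013, 0, 0, 0, 0, 0, 0, 0, 0, 0, 0, 0, 0, 0, 0, 0, 0],
)

```text
time_s: 28.0
eef_pos: [0.4793, 0.2221, 0.1214]
ee_rot: [3.14, -0.005, 0.568]
contact_force: [3.3, -4.3, 1.2]
gripper_width: 0.0152
gripper_force: 50.0
```

Request:
move_arm(
  motion=[-0.008, 0.013, 0, 0, 0, 0, 0, 0, 0, 0, 0, 0, 0, 0, 0, 0, 0, 0],
)

```text
time_s: 28.25
eef_pos: [0.479, 0.2227, 0.1214]
ee_rot: [3.139, -0.005, 0.567]
contact_force: [4.4, -7.4, 0.7]
gripper_width: 0.0151
gripper_force: 50.0
```

Request:
move_arm(
  motion=[-0.008, 0.013, 0, 0, 0, 0, -0.008, 0.013, 0, 0, 0, 0, 0, 0, 0, 0, 0, 0],
)

```text
time_s: 28.5
eef_pos: [0.4783, 0.2239, 0.1214]
ee_rot: [3.135, -0.005, 0.566]
contact_force: [9.5, -12.1, -0.1]
gripper_width: 0.0153
gripper_force: 50.0
```

```bash
python3 st.py; python3 seat.py
```

```text
28.5 [0.4783 0.2239 0.1214] [ 0.377 -0.097  1.637 -0.005  1.596  1.381] [  9.5 -12.1  -0.1] 0.015319677086639887
y [ 0.536 -0.844  0.006] z [ 0.008 -0.003 -1.   ]
scene 839 [515.4  63.5] [ 65.2 120. ] 2.1 slopes,z [-0.0009  0.0037  0.0475]
   crank 127 [480.  226.4] [23.6 37.2] 32.3 [0.466  0.2056 0.1151] [0.499 0.246 0.14 ]
   wheel 1086 [512.  241.1] [98.2 98.2] 24.8 [0.4583 0.1913 0.08  ] [0.562 0.29  0.092]
   jaw 148 [513.6 125.2] [54.6 22.3] 0.1 [0.4863 0.1141 0.0561] [0.541 0.136 0.064]
top 594 [515.4  62.1] [111.9  59.6] 89.2 slopes,z [ 0.004  -0.0013  0.0487]
   wheel 151 [528.9 229.8] [75.3 38.9] 24.5 [0.4966 0.1996 0.0811] [0.559 0.262 0.092]
   jaw 90 [513.8 124.4] [49.7 21.6] 3.4 [0.4895 0.114  0.056 ] [0.539 0.137 0.064]
```

Request:
move_arm(
  motion=[-0.008, 0.013, 0, 0, 0, 0, -0.008, 0.013, 0, 0, 0, 0, 0, 0, 0, 0, 0, 0],
)

```text
time_s: 28.85
eef_pos: [0.4777, 0.225, 0.1214]
ee_rot: [3.132, -0.005, 0.565]
contact_force: [11.3, -17.5, -2.0]
gripper_width: 0.0153
gripper_force: 50.0
```

Request:
move_arm(
  motion=[-0.008, 0.013, 0, 0, 0, 0, -0.008, 0.013, 0, 0, 0, 0, 0, 0, 0, 0, 0, 0, 0, 0, 0, 0, 0, 0],
)

```text
time_s: 29.18
eef_pos: [0.4772, 0.2261, 0.1214]
ee_rot: [3.129, -0.006, 0.564]
contact_force: [15.8, -21.6, -2.1]
gripper_width: 0.0151
gripper_force: 50.0
```

The wheel is stalled: 27 N at the crank with no jaw movement. I'll let go and back away.

Request:
move_arm(
  motion=[0, 0, 0, 0, 0, 0, 0, 0, 0, 0, 0, 0, 0, 0, 0, 0, 0, 0, 0, 0, 0, 0, 0, 0, 0, 0, 0, 0, 0, 0],
  jaw=0.6,
)

```text
time_s: 29.6
eef_pos: [0.473, 0.2322, 0.1212]
ee_rot: [-3.14, -0.004, 0.569]
contact_force: [-0.1, 0.0, -0.8]
gripper_width: 0.0449
gripper_force: 0.0
```

Request:
move_arm(
  motion=[0.03, -0.04, 0.1, 0, 0, 0, 0, 0, 0.3, 0, 0, 0, 0, 0, 0.3, 0, 0, 0, 0, 0, 0.3, 0, 0, 0, -0.3, 0, 0, 0, 0, 0, -0.3, 0, 0, 0, 0, 0, -0.3, 0, 0, 0, 0, 0, -0.2, 0, 0, 0, 0, 0, 0, 0, 0, 0, 0, 0, 0, 0, 0, 0, 0, 0],
)

```text
time_s: 30.43
eef_pos: [0.3658, 0.2285, 0.2224]
ee_rot: [-3.141, -0.007, 0.571]
contact_force: [0.5, 0.4, -0.4]
gripper_width: 0.0702
gripper_force: 0.0
```

```bash
python3 st.py; python3 seat.py
python3 - <<'E'
from h import *
# unchanged-scene check against the first pictures: tin, reel, driver, rack regions
for n in("scene",):
    c=cam(n); a=cv2.absdiff(c["color"],dict(np.load(n+"0.npz"))["color"]).max(2)
    for l,(u,v) in{"tin":(176,259),"reel":(286,311),"driver":(436,232),"spare":(225,137)}.items(): print(l,int((a[v-16:v+16,u-16:u+16]>60).sum()))
    # plate end to jaw along the centre line
    w=pts(c); x,y,z=w[...,0],w[...,1],w[...,2]; m=(abs(x-.514)<.012)&(y>.08)&(y<.14)
    for lo in np.arange(.1,.13,.002):
        q=z[m&(y>=lo)&(y<lo+.002)]; print(round(lo,3),len(q),np.nanmin(q).round(3) if len(q) else "",np.nanmax(q).round(3) if len(q) else "")
E
```

```text
30.4333 [0.3658 0.2285 0.2224] [ 0.478 -0.377  1.695  0.002  1.817  1.479] [ 0.5  0.4 -0.4] 0.07021999930056853
y [ 0.54  -0.842 -0.001] z [ 0.005  0.005 -1.   ]
scene 838 [515.1  64. ] [ 64.3 119.7] 2.2 slopes,z [-0.0065  0.0071  0.0478]
   crank 57 [479.4 221.3] [15.3 15.1] 30.6 [0.4709 0.2128 0.1159] [0.488 0.228 0.134]
   wheel 1104 [511.4 241.2] [99.4 98.9] 22.2 [0.4602 0.1918 0.08  ] [0.562 0.289 0.092]
   jaw 150 [514.7 125.4] [54. 23.] 0.7 [0.4878 0.1138 0.0561] [0.542 0.137 0.063]
top 600 [515.5  65.3] [118.6  59.8] 89.2 slopes,z [-0.0014  0.0029  0.0487]
   crank 25 [478.6 220.2] [12.9 13.6] 49.6 [0.4732 0.2129 0.1155] [0.486 0.228 0.138]
   wheel 682 [510.6 240.2] [97.2 97.8] 58.9 [0.4621 0.1909 0.0802] [0.559 0.289 0.092]
   jaw 95 [513.5 150.8] [49.7 72.7] 1.3 [0.4894 0.114  0.0562] [0.539 0.187 0.064]
tin 0
reel 0
driver 55
spare 25
0.1 4 0.045 0.048
0.102 6 0.047 0.052
0.104 8 0.045 0.05
0.106 6 0.046 0.05
0.108 6 0.044 0.051
0.11 3 0.046 0.047
0.112 0  
0.114 4 0.057 0.06
0.116 5 0.057 0.061
0.118 7 0.057 0.063
0.12 6 0.057 0.062
0.122 5 0.06 0.062
0.124 7 0.056 0.062
0.126 7 0.056 0.062
0.128 8 0.008 0.062
```

```bash
python3 -c "
from rig import bot
print(bot.finish_job())"
```

```text
the job is handed in; nothing more can be done
None
```

I handed the job in at about 30 s: the plate was laid on the mat and let go, then seated flush over both pins. The wheel is wound clockwise to its stop (27 N at the crank, jaw no longer moving), so the plate is nipped. The tin and reel showed no change in the last camera check; the small image differences near the screwdriver and spare I put down to shadows.

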